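Slide the back-up battery into its bay and fold the retainer over it

ROBOT

A 6-joint arm with a two-finger parallel gripper is mounted at the origin on a cart in front of the work surface, level with it; the furniture and walls round the work are solid. World frame = base frame: x ahead of the robot, y to its left, z up, the work surface at z = 0. Lengths are in m, angles in degrees, forces in N, time in s.
With the tool pointing down it reaches from about 0.3 to 0.75 m from the base axis. Payload 8.5 kg.
Tool frame: the origin (TCP) lies between the finger pads; the fingertips stand 17 mm ahead of it and the grasp point (between the pads) lies 2 mm behind it; z points along the fingers, y is the direction in which the jaws open and shut (so a half turn about z gives the same grasp; the last joint's range is limited). The gripper opens to 85 mm and grips with 20 to 120 N. Pads are 22 mm wide; open, the fingers measure 114 mm over their backs; the gripper's body (76 mm by 85 mm) begins 54 mm behind the grasp point. The pads swing forward as they close: fully open they stand 13 mm farther back than shut.
Start: joints at [-87.221, 21.807, 74.336, -0, 83.858, -12.336], TCP at [0.143, -0.531, 0.248] pointing down, gripper open.
Joint ranges: [-178.18, 178.18], [-50.72, 133.34], [12.68, 142.11], [-81.47, 261.47], [9.98, 163.14], [-165.26, 165.26]. Speed limits (degrees/s): [136.94, 136.94, 180, 180, 180, 180].

INTERFACE

Orientations are given as a 3x3 rotation matrix whose columns are the frame's x, y, z axes.
In Python, from rig import readout, eyes, env gives the robot as it stands.
- The arm moves only by the tool arm_command, never from a script. Its argument "rows" is text: rows parted by semicolons, each of 7 numbers parted by spaces: the closure, from 0 (fully open) to 1 (shut), then the shift along the tool's x, y, z in mm, then the turn, a rotation vector about the tool's x, y, z in degrees. In form: grip dx dy dz rx ry rz; .... A call has 1 to 5 rows; each row shifts and turns the commanded pose from where the row before left it, along the tool's axes as they then stand; what a row does not reach is not made up. A row lasts 1/12 s, in which the tool goes at most 41.7 mm and 7.16 degrees, less where a joint would pass 70% of its speed; a pose out of reach is approached as far as the arm can. A call with a gripper value outside its range is refused whole. The fingers move at their own pace and stop on an object; "squeeze" is the grip in N (left out, the last holds). Time passes only in rows, so rows that do not move let the fingers close. It gives the time, the measured TCP pose, the force and the opening at its end, in the units of the state.
- readout.observe(): the state, without advancing time (a new reading comes with each control period).
- eyes.get_image(name): name is "scene" or "top" or "wrist"; returns the picture (420x560x3 uint8, red, green, blue); there is no depth.
- eyes.camera_model(name): a dict with "mtx" (3x3 intrinsics, pixels), "view" (4x4, takes a point from world to camera coordinates). Camera axes: x right, y up, looking along -z (the intrinsics and any distortion apply to the point x, -y, -z); pixel columns grow to the right and rows downward; lengths in m; the calibration is good to about 2 mm. A picture is of the moment at which its call begins: read the wrist's pose just before it. camera_model takes no time and is no camera call; for the wrist camera it gives the pose at the moment of the call.
- env.close_job(): hands the job in, once; it reports no verdict.
The state is a dict: "time_s": time; "q": joint angles; "qvel": joint speeds; "joint_efforts": joint torques, N m; "position": TCP position; "tool_rot": TCP orientation; "ft_force": force on the tool from outside, world axes, zero at the start; "wrist_torque": the same for the moment, N m; "grip_width": finger opening in m.
Only numpy, scipy, OpenCV 4.12 (cv2) and the standard library are available. Lean on these libraries where they do the work, as an engineer would, in place of code of your own. Each camera call takes 0.05 s, during which the arm holds its last target. There are 200 camera calls.

TASK

Fit the black battery in the small power-supply chassis: without picking it up, push it along on its base with your fingertips, low down so that it slides and does not tip, until it stands in its bay fully home against the back stop. Then fold the hinged metal retainer forward over the battery and press it fully down. Leave the fuse carton, the screwdriver and the solder reel as they are.

Things in the scene. Friction and masses are not known exactly. Their poses are not given: they have to be found in the camera images.
- battery: black sealed battery, upright heavy brick of 0.6 to 0.9 kg: 34 mm along its x, 134 mm along its y, 60 mm tall (two tabs on top to 66 mm). Origin at the centre of its underside, z up. Starts loose on the chassis top before its bay, out of line and a little turned. Friction about 0.6 (0.5 to 0.7): a push above about 25 mm from its base can tip it
- bay_home (a point): point on the chassis top where the centre of the battery's underside belongs; x points into the bay, y along its width, z up. Home = battery x, y, yaw zero, touching the back stop (face at x = +17 mm, 60 mm high). Fixed to the chassis, a grey pan 245 x 206 mm, top 10 mm above the table, reaching from x = -144 to +101 mm, y = +-103 mm; behind x = 37 mm are parts up to 32 mm high
- bay_mouth (a point): middle of the bay's mouth on the chassis top, 17 mm before bay_home, same axes. From here to the back stop run two side cheeks 26 mm high, inner faces at y = +-70.5 mm (3.5 mm clear of the battery each side); lead-in wings flare from them out to y = +-79 mm at 33 mm before the mouth
- retainer (a joint): angle of the steel retainer, rad: 0 = shut over the battery's top with its lip before the battery, pi/2 = upright, more = leaning back from the mouth (start 2.0 to 2.25, stop 2.35). Stiff hinge, stays where left, turns with 0.05 N m (about 1.2 N at its edge). If the battery is over some 3 mm short of home the lip lands on it and it cannot shut
- retainer_hinge (a point): middle of the retainer's hinge axis, which runs along bay y: 22 mm behind bay_home (+x) and 66 mm above the chassis top; fixed to the chassis
- retainer_edge (a point): middle of the retainer's free edge, on its outer face (upper when shut), moving with it, 44 mm from the hinge axis. The strap is 42 mm wide along bay y, 2.5 mm thick; at this edge a lip 15 mm long stands square to it, pointing down when shut, toward the bay mouth when upright, with an 8 mm tab at its end turned outward
- fuse_box: small paper carton 36 x 60 x 29 mm standing beside the chassis; origin at the centre of its underside; not to be disturbed
- screwdriver_red: red-handled screwdriver 206 mm long (along its y), 26 mm thick, lying left of the chassis; origin at the centre of its underside; not to be disturbed
- solder_reel: small orange-flanged reel of solder, 48 mm across, 30 mm high, standing left of the chassis's front; origin at the centre of its underside; not to be disturbed

How it is judged (in metres and radians):
On the way, in this order (a step that is already met when the one before it is completed fails the run):
1. the battery stands upright, home in its bay, while the retainer is still up (x of battery in the frame of bay_home above -0.004 m and y of battery in the frame of bay_home between -0.006 and 0.006 m and angle between the x axis of battery and the x axis of bay_home, either way round below 0.06 rad and angle between battery's own z axis and vertical below 0.06 rad and value of joint retainer above 0.8 rad), for 0.2 s.
2. the retainer is shut over the battery (value of joint retainer below 0.08 rad), for 0.1 s.
At the end, for the whole second after the job is handed in: the battery stands upright in its bay, within 4 mm of the back stop and 6 mm of the middle, square to it within 0.06 rad, at rest; the retainer is within 0.08 rad of fully shut over it (x of battery in the frame of bay_home between -0.004 and 0.004 m and y of battery in the frame of bay_home between -0.006 and 0.006 m and angle between the x axis of battery and the x axis of bay_home, either way round below 0.06 rad and angle between battery's own z axis and vertical below 0.04 rad and z of battery in the frame of bay_home below 0.003 m and linear speed of battery below 0.01 m/s and value of joint retainer below 0.08 rad); the robot touches nothing.
It fails at once if the battery is tipped by more than about 15 degrees (angle between battery's own z axis and vertical above 0.26 rad).
It fails at once if the battery is lifted or carried (base more than 10 mm above the chassis top) (z of battery in the frame of bay_home above 0.01 m).
It fails at once if the fuse carton is disturbed (moved over 15 mm) (distance of fuse_box from where it was at the start of the episode above 0.015 m).
It fails at once if the screwdriver is disturbed (moved over 15 mm) (distance of screwdriver_red from where it was at the start of the episode above 0.015 m).
It fails at once if the solder reel is disturbed (moved over 15 mm) (distance of solder_reel from where it was at the start of the episode above 0.015 m).
It also fails if it takes over 72 s, if anything falls off the work surface, if the arm or the gripper's body presses on something with over 40 N, if the wrist force passes 120 N, or if a joint passes its speed limit or range.

## Working session

There is one attempt and no reset: what is moved stays moved. The work goes in short steps, Python scripts to look and compute and a tool call to move; the robot and the scene stay as the last step left them, time stands still between calls to the robot, and variables do not carry over. Pictures are saved under pics/ and viewed, about 8 in all and at most 12, crops included, and the job is handed in when it is done.

Besides the shell and the picture viewer there is one more tool, called as name(argument=value, ...) on one line, values as JSON. arm_command: Moves the arm, as the interface text tells. Its arguments: {"type":"object","properties":{"rows":{"type":"string"},"squeeze":{"type":"number"}},"required":["rows"]}

```bash
mkdir -p pics; ls; python3 - <<'E'
from rig import readout, eyes, env
import cv2
for n in ("scene","top"):
    cv2.imwrite(f"pics/{n}0.png",cv2.cvtColor(eyes.get_image(n),cv2.COLOR_RGB2BGR))
    m=eyes.camera_model(n); print(n,m)
print(readout.observe())
E
```

```text
pics
scene {'mtx': array([[407.88397423,   0.        , 286.17948194],
       [  0.        , 407.88397423, 206.16192883],
       [  0.        ,   0.        ,   1.        ]]), 'view': array([[-0.76275418, -0.64649977,  0.01562406,  0.38601215],
       [ 0.36204729, -0.40688282,  0.83867046, -0.25756753],
       [-0.53584309,  0.64535604,  0.54441506, -0.67953076],
       [ 0.        ,  0.        ,  0.        ,  1.        ]])}
top {'mtx': array([[399.0011295 ,   0.        , 282.84206158],
       [  0.        , 399.0011295 , 208.07806711],
       [  0.        ,   0.        ,   1.        ]]), 'view': array([[ 8.99352893e-03, -9.99959088e-01,  9.69300999e-04,
        -2.11098041e-04],
       [ 9.92406887e-01,  9.04450965e-03,  1.22665265e-01,
        -5.18411908e-01],
       [-1.22669014e-01, -1.41252625e-04,  9.92447627e-01,
        -8.50198610e-01],
       [ 0.00000000e+00,  0.00000000e+00,  0.00000000e+00,
         1.00000000e+00]])}
{'time_s': 0.1, 'q': array([-8.72227728e+01,  2.18373594e+01,  7.43797433e+01, -3.93290038e-04,
        8.38592814e+01, -1.23363492e+01]), 'qvel': array([ 0.10388201, -0.0035397 , -0.2172859 ,  0.07966862,  0.00064901,
        0.12855645]), 'joint_efforts': array([ 4.22259764e-03, -4.49218583e+01, -2.31651360e+01, -1.47985215e-04,
        3.70445545e-03, -1.01736040e-05]), 'position': array([ 0.14338185, -0.5307246 ,  0.24777529]), 'tool_rot': array([[ 9.65410694e-01,  2.60733939e-01, -7.14118656e-05],
       [ 2.60733801e-01, -9.65409816e-01,  1.33125839e-03],
       [ 2.78162529e-04, -1.30383058e-03, -9.99999111e-01]]), 'ft_force': array([-0.66781186, -0.42510637, -0.06388615]), 'wrist_torque': array([-0.02087505,  0.02518855,  0.00215965]), 'grip_width': 0.08519262328068507}
```

View pics/scene0.png

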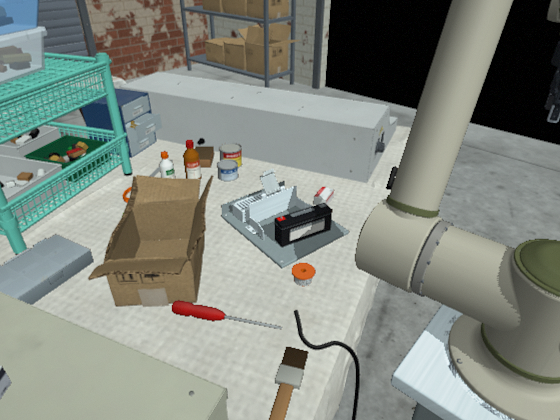

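```bash
python3 - <<'E'
import cv2
i=cv2.imread("pics/top0.png"); cv2.imwrite("pics/top0b.png",cv2.resize(i[60:360,130:530],None,fx=2,fy=2,interpolation=cv2.INTER_CUBIC))
E
```

```text
(no output)
```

View pics/top0b.png

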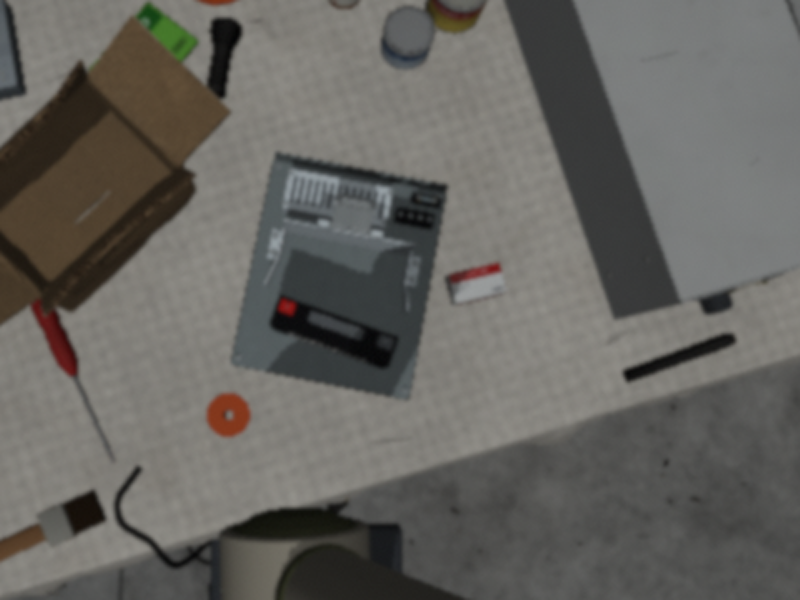

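Scene: the chassis is ahead with the battery in front of its bay and the retainer leaning back. Chassis corners in the crop are about (278,154), (446,186), (408,398), (233,363). The battery spans about (272–398, 296–367).

```bash
cat > h.py <<'E'
from rig import readout, eyes, env
import numpy as np, cv2
from scipy.optimize import least_squares
def w(px,z,m):
    d=np.linalg.inv(m["mtx"])@[px[0],px[1],1]; d=np.array([d[0],-d[1],-d[2]])
    V=m["view"]; R=V[:3,:3]; c=-R.T@V[:3,3]; d=R.T@d
    return c+d*(z-c[2])/d[2]
def proj(P,m):
    p=(m["view"][:3,:3]@np.atleast_2d(P).T).T+m["view"][:3,3]
    p=p*[1,-1,-1]; q=(m["mtx"]@p.T).T
    return q[:,:2]/q[:,2:]
def fit(pix,m,loc,x0):
    def f(x):
        c,s=np.cos(x[2]),np.sin(x[2])
        P=[[x[0]+c*a-s*b,x[1]+s*a+c*b,z] for a,b,z in loc]
        return (proj(P,m)-pix).ravel()
    r=least_squares(f,x0,x_scale=[.01,.01,.05]); return r.x,f(r.x).reshape(-1,2)
def save(name,img,k=None,f=1):
    if k: img=img[k[1]:k[3],k[0]:k[2]]
    cv2.imwrite("pics/"+name,cv2.cvtColor(cv2.resize(img,None,fx=f,fy=f,interpolation=cv2.INTER_CUBIC),cv2.COLOR_RGB2BGR))
E
python3 - <<'E'
from h import *
m=eyes.camera_model("top")
F=lambda L:np.array(L)/2+[130,60]
c=F([(278,154),(446,186),(408,398),(233,363)])
print(np.round([w(p,.01,m) for p in c],4))
H,r=fit(c,m,[(.101,.103,.01),(.101,-.103,.01),(-.144,-.103,.01),(-.144,.103,.01)],[.5,0,0]); print(H,np.degrees(H[2]),r.round(1))
b=F([(285,296),(398,340),(391,361),(277,318)])
print(np.round([w(p,.07,m) for p in b],4))
B,r=fit(b,m,[(.017,.067,.07),(.017,-.067,.07),(-.017,-.067,.07),(-.017,.067,.07)],[.45,0,0]); print(B,np.degrees(B[2]),r.round(1))
c,s=np.cos(H[2]),np.sin(H[2]); d=B[:2]-H[:2]; print("bat in bay",c*d[0]+s*d[1],-s*d[0]+c*d[1],np.degrees(B[2]-H[2]))
for n,p,z in (("reel",(228,415),.03),("fuse",(476,283),.029)): print(n,w(F(p),z,m))
E
```

```text
[[ 0.6868  0.038   0.01  ]
 [ 0.6505 -0.1561  0.01  ]
 [ 0.4077 -0.1107  0.01  ]
 [ 0.4448  0.0853  0.01  ]]
[ 0.56857281 -0.03983447 -0.18772729] -10.75598169867004 [[-1.9 -0.1]
 [ 1.6  0.8]
 [ 1.6 -0.1]
 [-1.3 -0.7]]
[[ 0.5137  0.0263  0.07  ]
 [ 0.4682 -0.0929  0.07  ]
 [ 0.4461 -0.0855  0.07  ]
 [ 0.4902  0.0345  0.07  ]]
[ 0.47961781 -0.02936047 -0.3570245 ] -20.45599722867051 [[-0.5 -2.5]
 [ 2.5 -1.9]
 [ 0.4  2.8]
 [-2.3  1.5]]
bat in bay -0.08934686330810705 -0.006311379762783077 -9.700015530000469
reel [0.3876147  0.08780451 0.03      ]
fuse [ 0.53521318 -0.18469729  0.029     ]
```

arm_command(rows="0 20 -20 0 0 0 0;0 27 -27 0 0 0 0;0 27 -27 0 0 0 0;0 27 -27 0 0 0 0;0 27 -27 0 0 0 0")

```text
time_s: 0.52
position: [0.234, -0.3722, 0.248]
tool_rot: [[0.966, 0.26, -0.0], [0.26, -0.966, 0.001], [0.0, -0.001, -1.0]]
ft_force: [1.0, 0.3, 0.5]
grip_width: 0.0851
```

arm_command(rows="0 27 -27 0 0 0 0;0 27 -27 0 0 0 0;0 27 -27 0 0 0 0;0 27 -27 0 0 0 0;0 27 -27 0 0 0 0")

```text
time_s: 0.93
position: [0.3291, -0.2067, 0.2483]
tool_rot: [[0.966, 0.26, -0.0], [0.26, -0.966, 0.0], [-0.0, -0.0, -1.0]]
ft_force: [1.0, -1.3, 0.5]
grip_width: 0.0855
```

arm_command(rows="0 27 -27 0 0 0 0;0 27 -27 0 0 0 0;0 27 -27 0 0 0 0;0 20 -20 0 0 0 0;0 7 -7 0 0 0 0")

```text
time_s: 1.35
position: [0.4057, -0.073, 0.2482]
tool_rot: [[0.965, 0.264, -0.0], [0.264, -0.965, 0.001], [0.0, -0.001, -1.0]]
ft_force: [0.3, 0.3, -0.2]
grip_width: 0.0852
```

arm_command(rows="0 0 0 0 0 0 6.5;0 0 0 0 0 0 6.5;0 0 0 0 0 0 6.5;0 0 0 0 0 0 6.5;0 0 0 0 0 0 0")

```text
time_s: 1.77
position: [0.4047, -0.0759, 0.2481]
tool_rot: [[0.981, -0.193, -0.001], [-0.193, -0.981, 0.0], [-0.001, -0.0, -1.0]]
ft_force: [-0.9, -0.3, -0.7]
grip_width: 0.0856
```

```bash
python3 - <<'E'
from h import *
s=readout.observe(); print(s["position"],s["tool_rot"],s["q"],s["time_s"],s["ft_force"])
m=eyes.camera_model("wrist"); print(m); save("w1.png",eyes.get_image("wrist"),f=1.4)
np.savez("w1.npz",**m)
E
```

```text
[ 0.4047047  -0.07592065  0.24812594] [[ 9.81281905e-01 -1.92576035e-01 -5.42065467e-04]
 [-1.92575932e-01 -9.81282046e-01  2.36314634e-04]
 [-5.77427646e-04 -1.27502511e-04 -9.99999825e-01]] [-2.72038241e+01  7.81333834e+00  9.41694160e+01 -2.20404173e-03
  7.80510581e+01  7.38997879e+01] 1.7667 [-0.90483921 -0.2745595  -0.71079211]
{'mtx': array([[370.09034552,   0.        , 280.95510676],
       [  0.        , 370.09034552, 208.65613318],
       [  0.        ,   0.        ,   1.        ]]), 'view': array([[-0.19262196, -0.9812723 ,  0.00120638,  0.00422232],
       [ 0.9361011 , -0.18412338, -0.2996887 , -0.35496577],
       [ 0.29429834, -0.05659733,  0.95403628, -0.50391021],
       [ 0.        ,  0.        ,  0.        ,  1.        ]])}
```

View pics/w1.png

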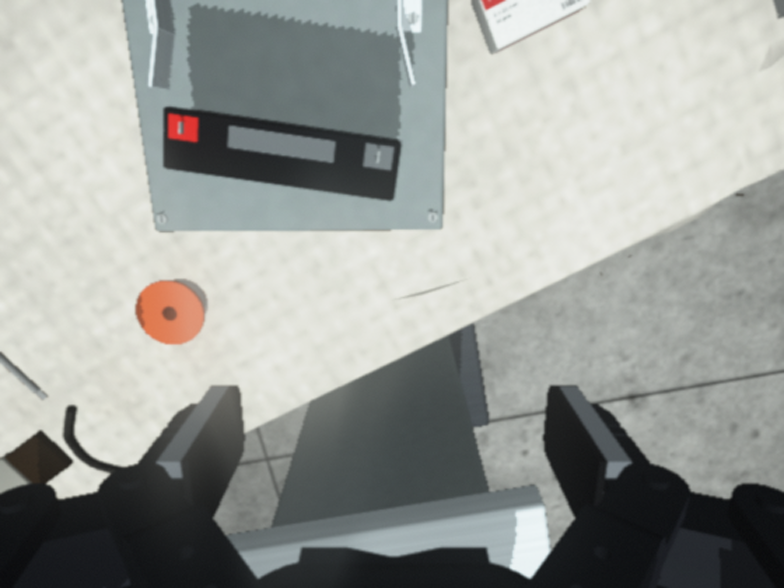

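The battery top's far corners are at (165,107) and (401,140). The chassis front corners are at (157,231) and (442,229), and the wing tips at about (151,87) and (413,84), in the 1.4x picture.

```bash
python3 - <<'E'
from h import *
m=dict(np.load("w1.npz")); V=m["view"]; print("cam",-V[:3,:3].T@V[:3,3])
F=lambda L:np.array(L)/1.4
c=F([(157,231),(442,229),(151,87),(413,84)])
print(np.round([w(p,.01,m) for p in c[:2]],4))
H,r=fit(c,m,[(-.144,.103,.01),(-.144,-.103,.01),(-.05,.079,.036),(-.05,-.079,.036)],[.55,0,-.19]); print(H,np.degrees(H[2]),r.round(1))
H2,r=fit(c[:2],m,[(-.144,.103,.01),(-.144,-.103,.01)],[.55,0,-.19]); print(H2,np.degrees(H2[2]),r.round(1))
b=F([(165,107),(401,140),(394,200),(163,170)])
print(np.round([w(p,.07,m) for p in b],4))
B,r=fit(b[:2],m,[(.017,.067,.07),(.017,-.067,.07)],[.45,0,-.35]); print(B,np.degrees(B[2]),r.round(1))
P=[B[:2]+np.array([[np.cos(B[2]),-np.sin(B[2])],[np.sin(B[2]),np.cos(B[2])]])@[a,b_] for a in(-.017,) for b_ in(-.067,.067)]
print("rear top/base px",proj([[*P[0],.07],[*P[1],.07],[*P[0],.01],[*P[1],.01]],m)*1.4)
for h in(H,H2):
    c,s=np.cos(h[2]),np.sin(h[2]); d=B[:2]-h[:2]; print("bat in bay",c*d[0]+s*d[1],-s*d[0]+c*d[1],np.degrees(B[2]-h[2]))
print("reel",w(F((170,313)),.03,m))
E
```

```text
cam [ 0.4813971  -0.08973423  0.3743643 ]
[[ 0.4461  0.0878  0.01  ]
 [ 0.4084 -0.1111  0.01  ]]
[ 0.56858368 -0.03782297 -0.18433154] -10.561419094062412 [[-1.8  0.5]
 [ 1.6 -0. ]
 [ 0.9 -0.3]
 [-0.7 -0. ]]
[ 0.56861352 -0.03819566 -0.18601035] -10.657607949833718 [[-1.8  0.3]
 [ 1.8  0. ]]
[[ 0.5172  0.0316  0.07  ]
 [ 0.4749 -0.0932  0.07  ]
 [ 0.4427 -0.0829  0.07  ]
 [ 0.4849  0.0437  0.07  ]]
[ 0.47988522 -0.02537248 -0.32606172] -18.681960491202567 [[-1.4  0. ]
 [ 1.4  0.2]]
rear top/base px [[394.9509901  200.4580412 ]
 [163.08695853 169.43424078]
 [394.5896773  189.13669549]
 [200.20974688 162.95487229]]
bat in bay -0.08947786276902901 -0.004017918039504919 -8.120541397140155
bat in bay -0.08956923902296013 -0.0038073837613772296 -8.024352541368849
reel [0.39041865 0.08820403 0.03      ]
```

arm_command(rows="0.3 7 -33 0 0 0 -0.5;0.3 7 -34 0 0 0 0;0.3 0 0 35 0 0 0;0.3 0 0 35 0 0 0;0.3 0 0 35 0 0 0")

```text
time_s: 2.23
position: [0.431, -0.0122, 0.1423]
tool_rot: [[0.985, -0.175, 0.002], [-0.175, -0.985, -0.001], [0.002, 0.0, -1.0]]
ft_force: [0.5, -0.0, -0.0]
grip_width: 0.06
```

arm_command(rows="0.3 0 0 25 0 0 0;0.3 0 0 0 0 5 0;0.3 0 0 0 0 5 0;0.3 0 0 0 0 5 0;0.3 0 0 0 0 0 0")

```text
time_s: 2.65
position: [0.4288, -0.0121, 0.1176]
tool_rot: [[0.951, -0.177, 0.254], [-0.171, -0.984, -0.046], [0.258, 0.0, -0.966]]
ft_force: [-0.6, 0.6, -0.1]
grip_width: 0.0597
```

```bash
cat >> h.py <<'E'
H=np.array([.5686,-.038]); YW=np.radians(-10.6)
EX=np.array([np.cos(YW),np.sin(YW)]); EY=np.array([-EX[1],EX[0]])
def bay():
    s=readout.observe(); d=s["position"][:2]-H
    print("t",round(s["time_s"],2),"tcp bay mm",(np.array([d@EX,d@EY,s["position"][2]-.01])*1e3).round(1),"F bay",np.round([s["ft_force"][:2]@EX,s["ft_force"][:2]@EY,s["ft_force"][2]],1),"w",round(s["grip_width"],4))
    R=s["tool_rot"]; print("tilt",np.degrees(np.arcsin(R[:2,2]@EX)).round(1),"yawerr",np.degrees(np.arctan2(-R[:2,1]@EX,-R[:2,1]@EY)).round(2))
    return s
E
python3 - <<'E'
from h import *
bay(); m=eyes.camera_model("wrist"); np.savez("w2.npz",**m); save("w2.png",eyes.get_image("wrist"),f=1.4)
E
```

```text
t 2.65 tcp bay mm [-142.2   -0.2  107.6] F bay [-0.7  0.5 -0.1] w 0.0597
tilt 15.0 yawerr -0.41
```

View pics/w2.png

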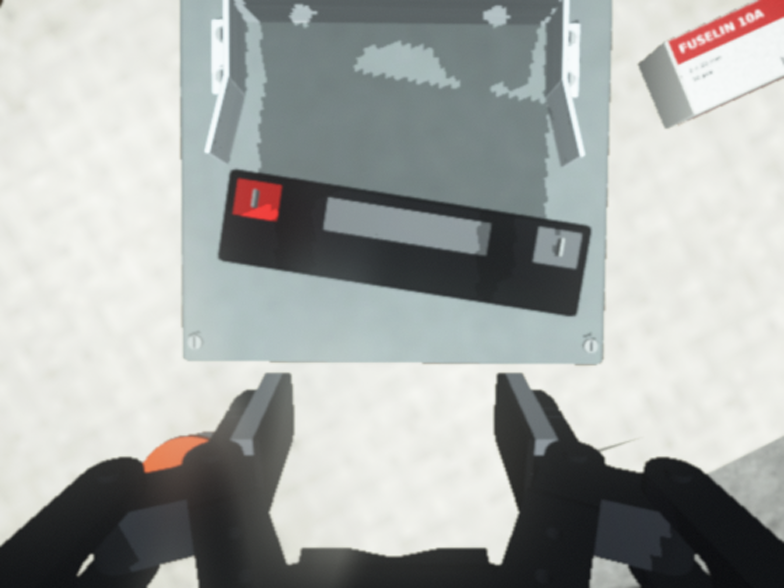

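arm_command(rows="0.3 -8 0 29 0 0 0.4;0.3 -8 0 29 0 0 0;0.3 -6 0 22 0 0 0;0.3 -2 0 8 0 0 0;0.3 0 0 0 0 0 0")

```text
time_s: 3.12
position: [0.4307, -0.0126, 0.0253]
tool_rot: [[0.95, -0.185, 0.25], [-0.18, -0.983, -0.045], [0.254, -0.002, -0.967]]
ft_force: [0.8, 0.2, -0.7]
grip_width: 0.06
```

```bash
python3 - <<'E'
from h import *
bay()
E
```

```text
t 3.12 tcp bay mm [-140.2   -0.4   15.3] F bay [ 0.8  0.4 -0.7] w 0.06
tilt 14.7 yawerr 0.07
```

arm_command(rows="0.3 6 0 1.6 0 0 0;0.3 5 0 1.3 0 0 0;0.3 5 0 1.3 0 0 0;0.3 5 0 1.3 0 0 0;0.3 5 0 1.3 0 0 0")

```text
time_s: 3.53
position: [0.4571, -0.0176, 0.0277]
tool_rot: [[0.949, -0.187, 0.254], [-0.181, -0.982, -0.046], [0.258, -0.002, -0.966]]
ft_force: [-5.4, -0.6, 3.0]
grip_width: 0.0597
```

arm_command(rows="0.3 5 0 1.3 0 0 0;0.3 5 0 1.3 0 0 0;0.3 5 0 1.3 0 0 0;0.3 5 0 1.3 0 0 0;0.3 5 0 1.3 0 0 0")

```text
time_s: 3.95
position: [0.4821, -0.0221, 0.0277]
tool_rot: [[0.949, -0.186, 0.253], [-0.18, -0.983, -0.046], [0.257, -0.002, -0.966]]
ft_force: [-5.5, 0.0, 1.6]
grip_width: 0.0597
```

```bash
python3 - <<'E'
from h import *
bay(); m=eyes.camera_model("wrist"); np.savez("w3.npz",**m); save("w3.png",eyes.get_image("wrist"),f=1.4)
E
```

```text
t 3.95 tcp bay mm [-88.   -0.3  17.7] F bay [-5.4 -1.   1.6] w 0.0597
tilt 14.9 yawerr 0.13
```

View pics/w3.png

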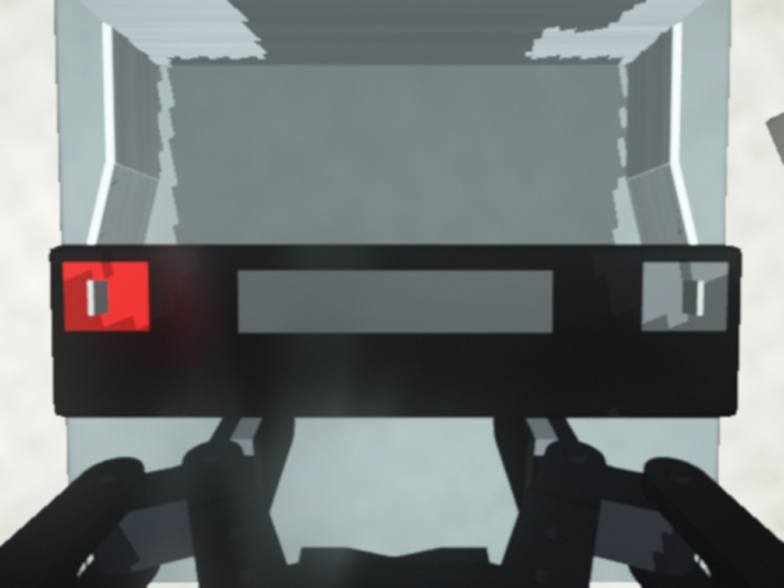

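The battery is square to the push and centred within about 1 mm of the bay (centre 395 px, bay 394 px). I'll keep pushing.

arm_command(rows="0.3 5 0 1.4 0 0 0;0.3 5 0 1.4 0 0 0;0.3 5 0 1.4 0 0 0;0.3 5 0 1.4 0 0 0;0.3 5 0 1.4 0 0 0")

```text
time_s: 4.42
position: [0.5073, -0.027, 0.0274]
tool_rot: [[0.949, -0.186, 0.253], [-0.181, -0.982, -0.046], [0.257, -0.002, -0.966]]
ft_force: [-6.7, 1.1, 5.5]
grip_width: 0.0597
```

arm_command(rows="0.3 5 0 1.4 0 0 0;0.3 5 0 1.4 0 0 0;0.3 4 0 1.1 0 0 0;0.3 4 0 1.1 0 0 0;0.3 3 0 0.8 0 0 0")

```text
time_s: 4.83
position: [0.5289, -0.0311, 0.0273]
tool_rot: [[0.949, -0.186, 0.253], [-0.181, -0.982, -0.046], [0.257, -0.002, -0.966]]
ft_force: [-6.3, 1.1, 4.3]
grip_width: 0.0598
```

arm_command(rows="0.3 2 0 0.5 0 0 0;0.3 2 0 0.5 0 0 0;0.3 2 0 0.5 0 0 0")

```text
time_s: 5.08
position: [0.5347, -0.0322, 0.0273]
tool_rot: [[0.949, -0.186, 0.253], [-0.181, -0.982, -0.046], [0.257, -0.002, -0.966]]
ft_force: [-6.1, 1.4, 2.8]
grip_width: 0.0595
```

```bash
python3 - <<'E'
from h import *
bay()
E
```

```text
t 5.08 tcp bay mm [-34.3  -0.5  17.3] F bay [-6.3  0.3  2.8] w 0.0595
tilt 14.9 yawerr 0.15
```

arm_command(rows="0.3 1 0 0.3 0 0 0;0.3 1 0 0.3 0 0 0;0.3 1 0 0.3 0 0 0")

```text
time_s: 5.33
position: [0.5376, -0.0327, 0.0272]
tool_rot: [[0.949, -0.186, 0.253], [-0.181, -0.982, -0.046], [0.257, -0.002, -0.966]]
ft_force: [-11.8, 1.2, 8.9]
grip_width: 0.0595
```

arm_command(rows="0.3 1 0 0.3 0 0 0;0.3 0.5 0 0.15 0 0 0")

```text
time_s: 5.5
position: [0.5377, -0.0326, 0.0269]
tool_rot: [[0.95, -0.186, 0.249], [-0.181, -0.983, -0.045], [0.253, -0.002, -0.967]]
ft_force: [-17.0, 1.4, 12.1]
grip_width: 0.0599
```

```bash
python3 - <<'E'
from h import *
bay()
E
```

```text
t 5.5 tcp bay mm [-31.4  -0.4  16.9] F bay [-16.9  -1.8  12.1] w 0.0599
tilt 14.7 yawerr 0.13
```

Contact force climbs to 17 N with no more travel, at the predicted TCP position, so the battery is against the stop. Now I'll back off and look.

arm_command(rows="0.3 -4 0 -1 0 0 0;0.3 -12 0 -3 0 0 0;0.3 -20 0 -5.4 0 0 0;0.3 -4 0 -37 0 0 0;0.3 10 0 -37 0 0 0")

```text
time_s: 5.92
position: [0.4872, -0.0232, 0.0988]
tool_rot: [[0.951, -0.187, 0.248], [-0.181, -0.982, -0.045], [0.252, -0.002, -0.968]]
ft_force: [1.8, -0.0, 0.2]
grip_width: 0.06
```

arm_command(rows="1 8 0 -30 0 0 0;1 8 0 -30 0 -5 0;1 0 0 0 0 -5 0;1 0 0 0 0 -5 0;1 0 0 0 0 0 0")

```text
time_s: 6.33
position: [0.4926, -0.0249, 0.1587]
tool_rot: [[0.982, -0.187, 0.013], [-0.187, -0.982, -0.001], [0.013, -0.002, -1.0]]
ft_force: [-1.4, 0.9, -1.2]
grip_width: 0.0006
```

```bash
python3 - <<'E'
from h import *
bay(); m=eyes.camera_model("wrist"); np.savez("w4.npz",**m); save("w4.png",eyes.get_image("wrist"),f=1.4)
save("s4.png",eyes.get_image("scene"),(200,150,370,270),4)
E
```

```text
t 6.33 tcp bay mm [-77.1  -1.1 148.7] F bay [-1.5  0.6 -1.2] w 0.0006
tilt 0.7 yawerr 0.16
```

View pics/w4.png

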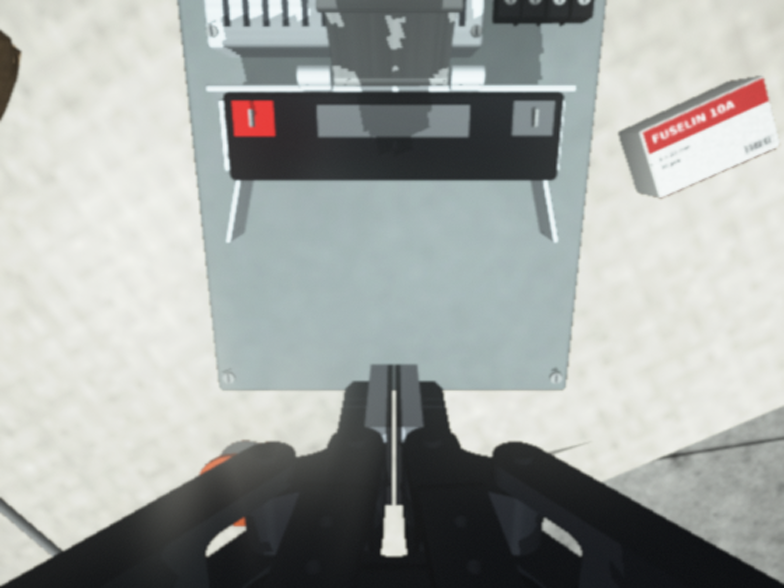

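View pics/s4.png

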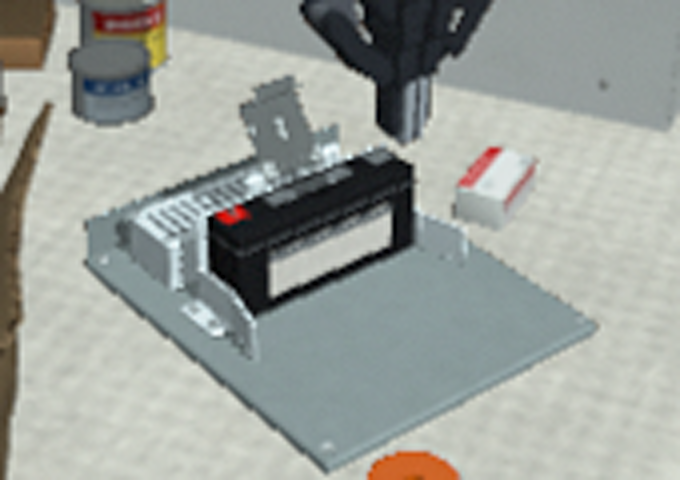

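The battery is home and square in the bay, and the retainer is leaning back. The fuse box and reel are untouched. Next I'll go over and behind the retainer with closed fingers.

arm_command(rows="1 0 -1 -26 0 -0.7 0;1 38 0 0 0 0 0;1 40 0 0 0 0 0;1 40 0 0 0 0 0;1 40 0 0 0 0 0")

```text
time_s: 6.85
position: [0.6467, -0.0527, 0.1833]
tool_rot: [[0.982, -0.186, 0.001], [-0.186, -0.982, 0.002], [0.001, -0.002, -1.0]]
ft_force: [-0.3, -0.2, 1.1]
grip_width: -0.0003
```

arm_command(rows="1 1 0 0 0 0 0;1 0 0 30 0 0 0;1 0 0 25 0 0 0;1 0 0 15 0 0 0;1 0 0 0 0 0 0")

```text
time_s: 7.27
position: [0.6443, -0.0521, 0.1095]
tool_rot: [[0.982, -0.187, -0.006], [-0.186, -0.982, 0.004], [-0.007, -0.003, -1.0]]
ft_force: [-0.4, 0.7, -0.3]
grip_width: 0.0003
```

```bash
python3 - <<'E'
from h import *
bay(); save("s5.png",eyes.get_image("scene"),(200,100,370,270),3.5)
E
```

```text
t 7.27 tcp bay mm [77.   0.1 99.5] F bay [-0.6  0.6 -0.3] w 0.0003
tilt -0.4 yawerr 0.15
```

View pics/s5.png

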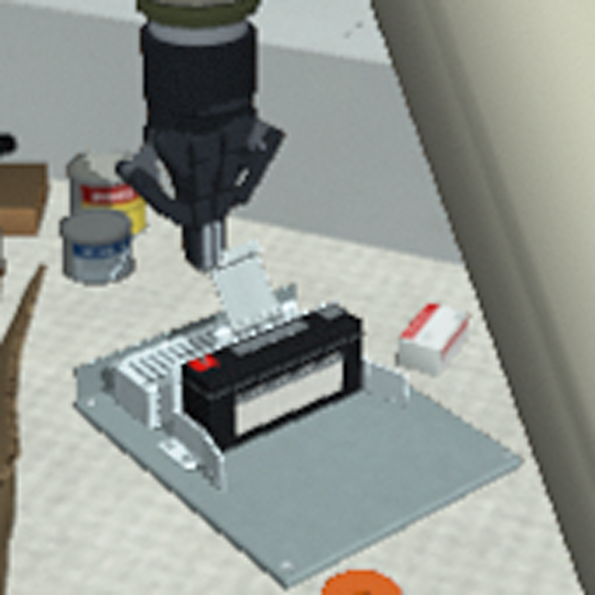

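arm_command(rows="1 -12 0 0 0 0 0;1 -7 0 0 0 0 0;1 -6 0 0 0 0 0;1 -6 0 0 0 0 0;1 -6 0 0 0 0 0")

```text
time_s: 7.73
position: [0.6103, -0.0459, 0.1146]
tool_rot: [[0.982, -0.187, 0.002], [-0.187, -0.982, 0.002], [0.002, -0.002, -1.0]]
ft_force: [1.6, -0.8, 1.1]
grip_width: -0.0004
```

arm_command(rows="1 -6 0 0 0 0 0;1 -6 0 0 0 0 0;1 -6 0 0 0 0 0;1 -4 0 0 0 0 0;1 0 0 0 0 0 0")

```text
time_s: 8.15
position: [0.5876, -0.0415, 0.1133]
tool_rot: [[0.982, -0.186, -0.002], [-0.186, -0.982, 0.003], [-0.002, -0.002, -1.0]]
ft_force: [-0.2, -0.6, 0.3]
grip_width: -0.0003
```

```bash
python3 - <<'E'
from h import *
bay(); save("s6.png",eyes.get_image("scene"),(200,100,370,270),3.5)
E
```

```text
t 8.15 tcp bay mm [1.930e+01 1.000e-01 1.033e+02] F bay [-0.1 -0.6  0.3] w -0.0003
tilt -0.1 yawerr 0.15
```

View pics/s6.png

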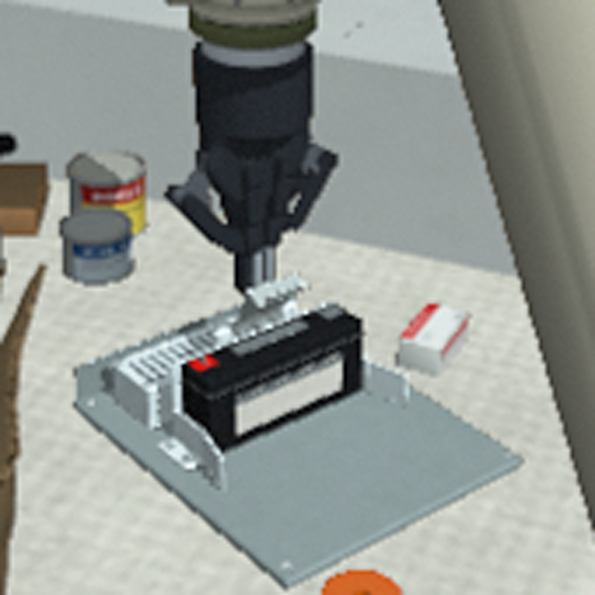

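The retainer is now past upright and leaning forward over the battery. I'll move on forward and down.

arm_command(rows="1 -5 0 2 0 0 0;1 -5 0 2 0 0 0;1 -5 0 3 0 0 0;1 -4 0 3 0 0 0;1 0 0 2 0 0 0")

```text
time_s: 8.62
position: [0.5687, -0.0378, 0.101]
tool_rot: [[0.982, -0.186, -0.002], [-0.186, -0.982, 0.003], [-0.003, -0.002, -1.0]]
ft_force: [-0.6, -0.1, 0.7]
grip_width: 0.0
```

arm_command(rows="1 0 0 2 0 0 0;1 0 0 2 0 0 0;1 0 0 1 0 0 0;1 0 0 1 0 0 0;1 0 0 0 0 0 0")

```text
time_s: 9.03
position: [0.5698, -0.0381, 0.0952]
tool_rot: [[0.982, -0.187, -0.001], [-0.187, -0.982, 0.002], [-0.002, -0.002, -1.0]]
ft_force: [-0.3, -0.1, 0.6]
grip_width: 0.0003
```

```bash
python3 - <<'E'
from h import *
bay()
E
```

```text
t 9.03 tcp bay mm [ 1.2  0.1 85.2] F bay [-0.3 -0.2  0.6] w 0.0003
tilt -0.1 yawerr 0.15
```

arm_command(rows="1 -3 0 0.5 0 0 0;1 -3 0 0.5 0 0 0;1 0 0 0.5 0 0 0;1 0 0 0.5 0 0 0")

```text
time_s: 9.37
position: [0.5636, -0.0369, 0.0935]
tool_rot: [[0.982, -0.187, -0.001], [-0.187, -0.982, 0.002], [-0.001, -0.002, -1.0]]
ft_force: [-0.8, -0.3, 1.5]
grip_width: -0.0001
```

```bash
python3 - <<'E'
from h import *
bay()
E
```

```text
t 9.37 tcp bay mm [-5.1  0.2 83.5] F bay [-0.7 -0.4  1.5] w -0.0001
tilt -0.1 yawerr 0.15
```

arm_command(rows="1 0 0 0.6 0 0 0;1 0 0 0.6 0 0 0;1 0 0 0.6 0 0 0;1 0 0 0 0 0 0")

```text
time_s: 9.7
position: [0.5638, -0.0369, 0.092]
tool_rot: [[0.982, -0.186, -0.001], [-0.186, -0.982, 0.002], [-0.001, -0.002, -1.0]]
ft_force: [-3.3, 0.1, 5.1]
grip_width: -0.0001
```

```bash
python3 - <<'E'
from h import *
bay(); save("s7.png",eyes.get_image("scene"),(220,150,370,270),4)
E
```

```text
t 9.7 tcp bay mm [-4.9  0.2 82. ] F bay [-3.2 -0.5  5.1] w -0.0001
tilt -0.1 yawerr 0.15
```

View pics/s7.png

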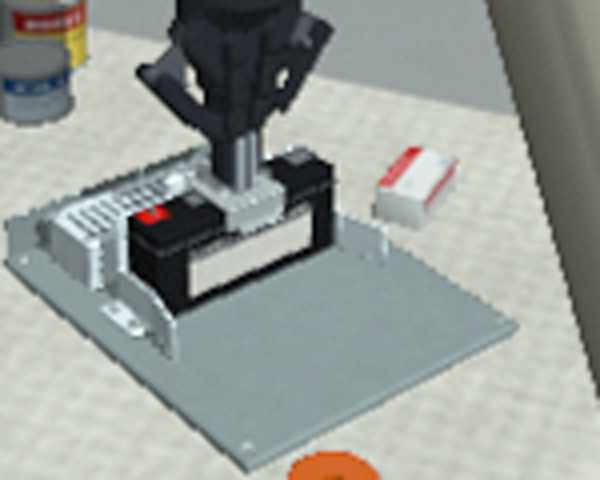

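The lip hangs in front of the battery and the strap is nearly flat. I'll press a bit more to confirm it bottoms out.

arm_command(rows="1 0 0 0.7 0 0 0;1 0 0 0.7 0 0 0;1 0 0 0.7 0 0 0;1 0 0 0 0 0 0")

```text
time_s: 10.08
position: [0.5639, -0.0369, 0.0917]
tool_rot: [[0.983, -0.186, 0.001], [-0.186, -0.983, 0.002], [0.0, -0.002, -1.0]]
ft_force: [-8.4, 0.9, 22.0]
grip_width: 0.0002
```

arm_command(rows="1 0 0 0.7 0 0 0;1 0 0 0.7 0 0 0;1 0 0 0.7 0 0 0;1 0 0 0 0 0 0")

```text
time_s: 10.42
position: [0.5639, -0.0369, 0.0914]
tool_rot: [[0.983, -0.186, 0.002], [-0.186, -0.983, 0.001], [0.002, -0.001, -1.0]]
ft_force: [-14.5, 2.5, 37.4]
grip_width: -0.0001
```

```bash
python3 - <<'E'
from h import *
bay()
E
```

```text
t 10.42 tcp bay mm [-4.8  0.2 81.4] F bay [-14.7  -0.2  37.4] w -0.0001
tilt 0.1 yawerr 0.12
```

It has bottomed out: 0.6 mm of travel took the force from 5 N to 37 N. Retracting straight up.

arm_command(rows="1 0 0 -5 0 0 0;1 0 0 -20 0 0 0;1 0 0 -35 0 0 0;1 -35 0 0 0 0 0;1 -35 0 0 0 0 0")

```text
time_s: 10.83
position: [0.4962, -0.0244, 0.1489]
tool_rot: [[0.982, -0.187, 0.004], [-0.187, -0.982, 0.001], [0.004, -0.002, -1.0]]
ft_force: [-0.6, -0.0, -0.8]
grip_width: -0.0003
```

arm_command(rows="1 -35 0 -20 0 0 0;1 0 0 0 0 0 0;1 0 0 0 0 0 0")

```text
time_s: 11.08
position: [0.4603, -0.0174, 0.1686]
tool_rot: [[0.982, -0.187, 0.002], [-0.187, -0.982, 0.002], [0.001, -0.002, -1.0]]
ft_force: [0.3, -0.3, 1.0]
grip_width: 0.0004
```

```bash
python3 - <<'E'
from h import *
bay(); a=eyes.get_image("wrist")[20:200,110:450]; b=eyes.get_image("scene")[150:290,190:370]
m=eyes.camera_model("wrist"); np.savez("w8.npz",**m)
a=cv2.resize(a,(780,413)); b=cv2.resize(b,(780//1,607))[:,:]
cv2.imwrite("pics/f.png",cv2.cvtColor(np.vstack([a,cv2.resize(b,(780,607))])[:1020],cv2.COLOR_RGB2BGR))
save("f1.png",a); save("f2.png",cv2.resize(b,(700,544)))
E
```

```text
t 11.08 tcp bay mm [-110.2    0.4  158.6] F bay [ 0.3 -0.3  1. ] w 0.0004
tilt 0.1 yawerr 0.15
```

View pics/f1.png

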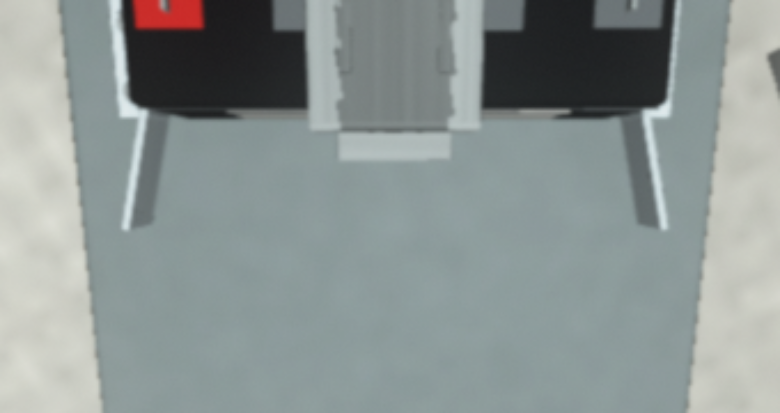

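View pics/f2.png

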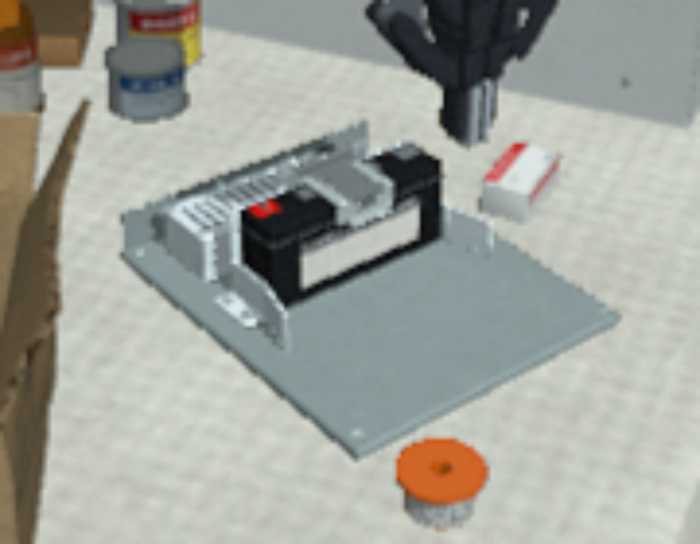

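The retainer is flat with its lip in front of the battery. The battery's front edge is level across the bay (row about 108 at both ends). The robot is clear of everything and the other items are in place.

```bash
python3 -c "
from rig import env; print(env.close_job())"
```

```text
the job is handed in; nothing more can be done
None
```

I pushed the battery along on its base with two fingertips held low, until it stood against the back stop. Then I folded the retainer forward with the closed fingers, pressed it shut, backed off, and handed the job in at about 11 s. No verdict was reported.

What the last checks showed:
- **Battery home:** the push force rose from 6 N to 17 N with no further travel, at a tool position within about 1.5 mm of the prediction for a seated battery. The final picture shows it square and centred in the bay; I judged this by eye and did not measure it again.
- **Retainer shut:** pressing from 5 N to 37 N moved it only 0.6 mm, so it had bottomed out. The final pictures show the strap flat with its lip in front of the battery.
- **Other items:** the fuse carton and solder reel looked undisturbed in the final picture. The screwdriver was not in that view, but the arm did not go near it.
- **Arm:** it was clear of everything, with a wrist force of about 1 N, which is sensor noise.

The press peaked near 37 N at the fingertips, close to the 40 N limit, though that limit applies to the arm and gripper body. No checks failed or disagreed.

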